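Load a sample jar into the flap-door chamber on its carrier

ROBOT

A 6-joint arm with a two-finger parallel gripper is mounted at the origin on the work surface; the furniture and walls round the work are solid. World frame = base frame: x ahead of the robot, y to its left, z up, the work surface at z = 0. Lengths are in mm, angles in rad, forces in N, time in s.
With the tool pointing down it reaches from about 275 to 1000 mm from the base axis. Payload 8.4 kg.
Tool frame: the origin (TCP) lies between the finger pads; the fingertips stand r.finger_overhang ahead of it and the grasp point (between the pads) is the TCP (r.finger_overhang is the distance from the TCP to the fingertips, in mm); z points along the fingers, y is the line along which they close (so a half turn about z gives the same grasp; the last joint's range is limited). The gripper opens to 85 mm and grips with 20 to 120 N. Pads are 22 mm wide; open, the fingers measure 114 mm over their backs; the gripper's body (76 mm by 85 mm) begins 54 mm behind the grasp point. The pads swing forward as they close: fully open they stand 13 mm farther back than shut.
Start: joints at [-1.295, 0.353, 1.633, -0, 1.155, -0.002], TCP at [171.399, -601.041, 250.281] pointing down, gripper open.
Joint ranges: [-2.63, 2.63], [-0.92, 2.1], [0.06, 2.66], [-1.3, 4.44], [0, 2.69], [-3.02, 3.02]. Speed limits (rad/s): [2.22, 2.22, 2.79, 3.14, 3.14, 3.14].

INTERFACE

Orientations are given as [roll, pitch, yaw] about the fixed x, y, z axes, in that order (R = Rz(yaw) Ry(pitch) Rx(roll)).
In Python, from rig import r, cams, sign_off gives the robot as it stands.
- The arm moves only by the shell command python3 -m crank 'ROWS' [FORCE]. ROWS is JSON, a list of rows, each a list of 7 numbers: the shift along the tool's x, y, z in m, then the turn, a rotation vector about the tool's x, y, z in rad, then the closure, from 0 (fully open) to 1 (shut). In form: [[dx, dy, dz, ax, ay, az, gripper], ...]. A call has 1 to 5 rows; each row is the pose to reach, as a shift and turn from the pose commanded when the call began, along the tool's axes at that moment; what a row does not reach only later rows make up. A row lasts 1/10 s, in which the tool goes at most 50 mm and 8.59 degrees, less where a joint would pass 70% of its speed; a pose out of reach is approached as far as the arm can. A call with a gripper value outside its range is refused whole. The fingers move at their own pace and stop on an object; FORCE is the grip in N (left out, the last holds). Time passes only in rows, so rows that repeat a pose let the fingers close. It gives the time, the measured TCP pose, the force, the opening and the grip force at its end, in the units of the state.
- r.sense(): the state, without advancing time (a new reading comes with each control period).
- cams.grab_frame(name): name is "scene" or "top" or "wrist"; returns a dict with "image" (420x560x3 uint8, red, green, blue), "fx", "fy", "cx", "cy" (pixels), "D" ([k1, k2, p1, p2, k3] as OpenCV has them; the pictures are not rectified), "position" and "orientation" of the camera in the world. Camera axes: x right, y down, z forward; pixel columns grow to the right and rows downward; lengths in mm; the calibration is good to about 2 mm. A picture is of the moment at which its call begins. There is no depth.
- sign_off(): hands the job in; it is judged then, once.
The state is a dict: "clock": time; "qpos": joint angles; "qvel": joint speeds; "joint_efforts": joint torques, N m; "eef_pos": TCP position; "tcp_rot": TCP orientation; "contact_force": force on the tool from outside, world axes, zero at the start; "wrist_torque": the same for the moment, N m; "opening": opening from 0.0 (shut) to 1.0 (fully open); "grasp_force": force on a finger pad.
Only numpy, scipy, OpenCV 4.12 (cv2) and the standard library are available. Lean on these libraries where they do the work, as an engineer would, in place of code of your own. Each camera call takes 0.05 s, during which the arm holds its last target. There are 200 camera calls.

TASK

Stand the small sample jar upright in the square nest of the loading carrier and let go of it. Then, holding the carrier by its upright black grip, slide it into the chamber nest first, so that the carrier itself pushes the self-closing flap open, until it is fully home against the back wall and the flap has dropped shut over the thin blade behind the jar. Keep the robot off the chamber and its flap, keep the jar upright, leave the big jar and the beaker where they stand, and let go of the carrier at the end.

Things in the scene. Friction and masses are not known exactly. Their poses are not given: they have to be found in the camera images.
- sample_jar: The small glass sample jar with a light grey screw cap: an upright cylinder 50 mm in diameter and 63 mm tall, 0.16 kg (may vary by a quarter), loose on the bench. Origin: centre of its underside; z up along its axis. The other round jar near it is larger and has a black cap.
- carrier: Aluminium loading carrier lying flat on the bench, loose, about 0.3 kg, 224 mm long: a square nest in front, behind it a flat blade 34 mm wide and 6 mm thick that runs back to x = -187 mm and carries the upright grip. Origin: on the underside, below the centre of the nest; +x points forward (the end that enters the chamber first), z up.
- nest (a point): Centre of the nest's floor, 6 mm above the carrier's underside, right over the carrier's origin; same axes as the carrier. Nest inside 66 x 62 mm (x by y), outside 74 x 70 mm; side and rear walls reach 24 mm above the bench. The front wall is a tall plate 4 mm thick, outer face at x = +37 mm, reaching 72 mm above the bench (3 mm higher than the jar standing in the nest).
- carrier_grip (a point): Point to grasp on the carrier's upright black grip, 60 mm above the carrier's underside, at x = -170 mm in the carrier's frame; same axes as the carrier. The grip is a plate 12 mm thick along carrier y, 30 mm long along carrier x, its top 78 mm above the underside; close the fingers along carrier y.
- chamber: Fixed grey chamber with clear windows and roof, open at the bottom (the carrier slides on the bench itself). Reaches 173 mm inward from the flap plane; 110 mm wide (136 mm over its low feet), 104 mm tall. Origin: on the bench, middle of the doorway, in the flap plane; +x points inward through the doorway, z up. Doorway and inside are 86 mm wide; doorway clear up to 92 mm. Back wall's inner face at x = +165 mm.
- home (a point): Where the carrier's origin is when the carrier is fully home: on the bench, x = +128 mm, y = 0 in the chamber's frame; same axes as the chamber, along which the carrier's x axis must point. The front plate then meets the back wall and the grip stands 42 mm outside the flap plane.
- mouth (a point): Centre of the doorway in the flap plane, 45 mm above the bench; same axes as the chamber.
- flap (a joint): Aluminium flap, 82 mm wide, hinged at its top edge 92 mm above the bench; lower edge 16 mm above the bench (the blade passes beneath). 0 rad = shut, upright; grows to 1.45 as the lower edge swings inward (the only way). A light spring and its weight close it: pushing through takes under 2 N. It rides over front plate and jar and falls shut once the jar's rear is 75 mm past the flap plane.
- big_jar: Bystander: the large glass jar with a black cap, 58 mm in diameter and 76 mm tall, loose; leave it. Origin: centre of its underside.
- beaker_b: Bystander: clear glass beaker, 56 mm in diameter and 70 mm tall, loose; leave it. Origin: centre of its underside.
Things that resemble listed ones, but are neither listed nor needed, are in the scene too. What is shaped like the sample_jar but brown or yellow is not meant.

How it is judged:
By the outcome, as a careful person would: the job done as asked, in the order asked, and still so for the second after the job is handed in, with the robot touching nothing.
It also fails if it takes over 61 s, if anything falls off the work surface, if the arm or the gripper's body presses on something with over 40 N, if the wrist force passes 120 N, or if a joint passes its speed limit or range.

## Working session

There is one attempt and no reset: what is moved stays moved. The work goes in short steps, Python scripts to look and compute and a shell command to move; the robot and the scene stay as the last step left them, time stands still between calls to the robot, and variables do not carry over. Pictures are saved under pics/ and viewed, at most 13 in all, crops included, and the job is handed in when it is done.

```bash
ls; mkdir -p pics
python3 - <<'E'
from rig import r,cams
import cv2
print(r.sense(), r.finger_overhang)
for n in ("scene","top"):
    f=cams.grab_frame(n); cv2.imwrite(f"pics/{n}0.png",f["image"][...,::-1])
    print({k:v for k,v in f.items() if k!="image"})
E
```

```text
pics
{'clock': 0.0, 'qpos': array([-1.29538822e+00,  3.53663118e-01,  1.63411573e+00, -8.86969339e-06,
        1.15519416e+00, -2.36571707e-03]), 'qvel': array([-0.00018788,  0.00057214, -0.0007942 ,  0.00108971, -0.00056946,
        0.00012262]), 'joint_efforts': array([ 3.87005020e-04, -6.05248618e+01, -3.42061508e+01, -9.47589228e-05,
        9.35135846e-03,  1.23214019e-05]), 'eef_pos': array([ 171.28366479, -600.61607654,  249.56018416]), 'tcp_rot': array([-3.14021228e+00,  4.84414752e-06,  2.77777412e-01]), 'contact_force': array([-0.39808712, -0.37470208, -0.30960819]), 'wrist_torque': array([-0.02331132, -0.00846685, -0.01595658]), 'grasp_force': 0.0, 'opening': 0.998900295050843} 19.0
{'fx': 530.6548547640139, 'fy': 530.6548547640139, 'cx': 283.1958328163761, 'cy': 205.05202142595022, 'D': array([0.04798308, 0.        , 0.        , 0.        , 0.        ]), 'position': array([184.51718625, 614.54168799, 737.62862158]), 'orientation': array([-2.33104914,  0.00909227, -2.62710445])}
{'fx': 431.03183292896483, 'fy': 431.03183292896483, 'cx': 280.65516167795, 'cy': 214.03136867192194, 'D': array([-0.08826822,  0.        ,  0.        ,  0.        ,  0.        ]), 'position': array([391.50616403,  24.92903553, 984.72879044]), 'orientation': array([-2.98423077,  0.01197997, -1.57451936])}
```

View pics/scene0.png

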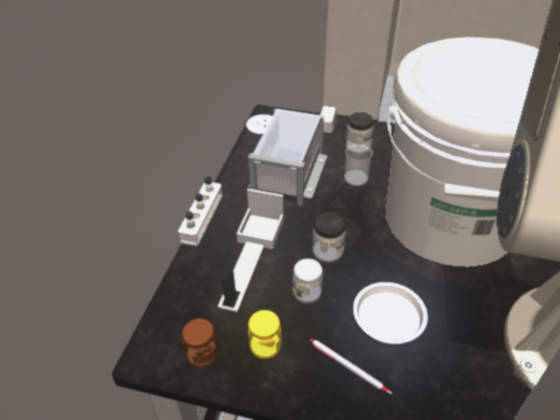

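View pics/top0.png

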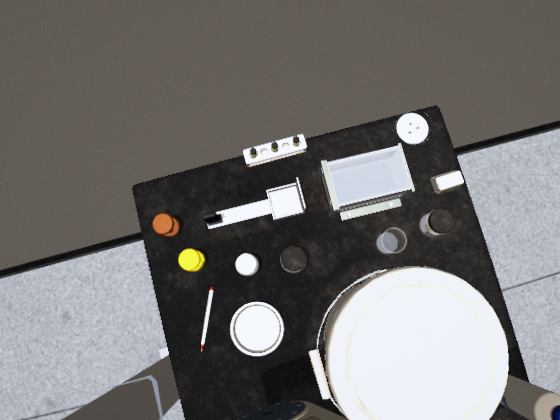

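Scene picture: the white-capped jar is at (308,280), the carrier nest at (262,220) with its grip at (232,290), and the chamber at (290,155). In the top view the jar is at (246,264), the nest at (285,201), the grip at (212,218) and the chamber at (368,178).

Candidates in the top view are the white/grey-capped clear jar (246,264), yellow (191,260), brown (165,224), and black caps (293,259) and (437,222). Only the first fits the light grey cap on clear glass. I'll confirm that in a crop.

```bash
cat > h.py <<'E'
import numpy as np, cv2
from scipy.spatial.transform import Rotation as R
from rig import r,cams
def rays(f,px):
    p=cv2.undistortPoints(np.array(px,float).reshape(-1,1,2),np.array([[f["fx"],0,f["cx"]],[0,f["fy"],f["cy"]],[0,0,1.]]),f["D"]).reshape(-1,2)
    return R.from_euler("xyz",f["orientation"]).apply(np.c_[p,np.ones(len(p))])
def onz(f,px,z):
    d=rays(f,px); c=f["position"]; return c+d*((z-c[2])/d[:,2])[:,None]
def tri(f1,p1,f2,p2):
    A=0;b=0
    for f,p in((f1,p1),(f2,p2)):
        d=rays(f,[p])[0]; d/=np.linalg.norm(d); M=np.eye(3)-np.outer(d,d); A=A+M; b=b+M@f["position"]
    return np.linalg.solve(A,b)
def project(f,P):
    Rc=R.from_euler("xyz",f["orientation"]).inv(); q=Rc.apply(np.atleast_2d(P)-f["position"])
    return cv2.projectPoints(q,np.zeros(3),np.zeros(3),np.array([[f["fx"],0,f["cx"]],[0,f["fy"],f["cy"]],[0,0,1.]]),f["D"])[0].reshape(-1,2)
def totool(dv):  # world vector mm -> tool axes m
    return R.from_euler("xyz",r.sense()["tcp_rot"]).inv().apply(dv)/1000
E
python3 - <<'E'
from h import *
t=cams.grab_frame("top"); s=cams.grab_frame("scene")
c=t["image"][110:290,140:470,::-1]; cv2.imwrite("pics/topc.png",cv2.resize(c,None,fx=2.4,fy=2.4,interpolation=cv2.INTER_CUBIC))
c=s["image"][100:340,190:390,::-1]; cv2.imwrite("pics/scec.png",cv2.resize(c,None,fx=2.5,fy=2.5,interpolation=cv2.INTER_CUBIC))
print(onz(t,[(246,263)],63), onz(t,[(285,201)],6), onz(t,[(212,218)],78))
print("jar tri",tri(t,(246,263),s,(308,270)))
E
```

```text
[[432.48904961 109.731685    63.        ]] [[577.28409581  25.92473005   6.        ]] [[527.67210503 181.93881165  78.        ]]
jar tri [431.49904909 109.8408578   56.44757926]
```

View pics/topc.png

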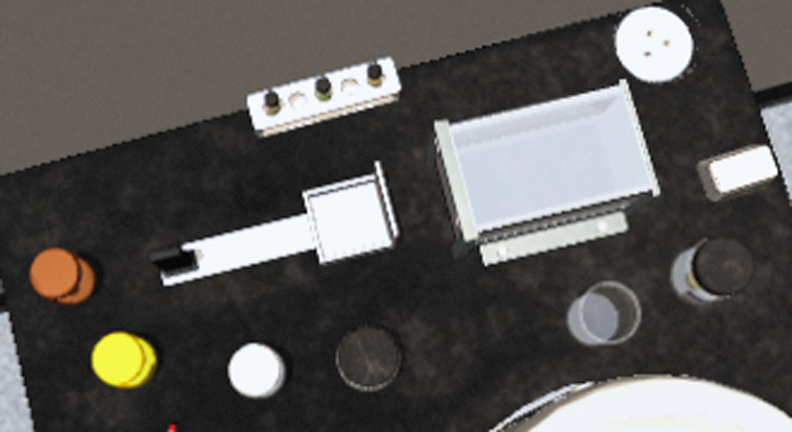

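View pics/scec.png

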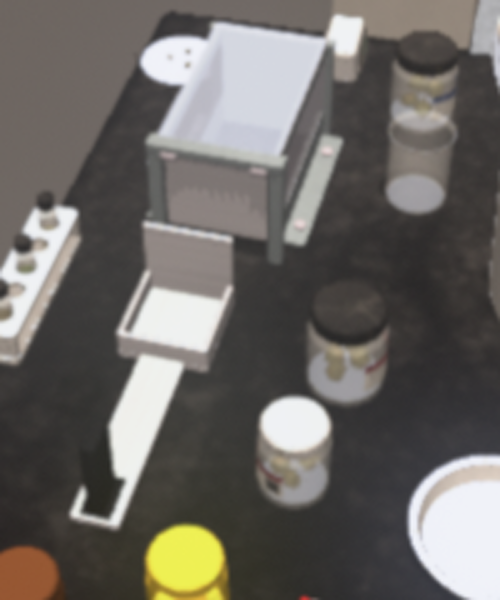

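The crops confirm it. The clear jar with the light cap is the sample jar, at (257,369) in the top crop. The nest centre is about (350,218), the grip (178,258), and the chamber roof corners about (440,123), (627,83), (658,192) and (465,243).

Run:
```python
from h import *
t=cams.grab_frame("top"); im=t["image"].astype(int)
full=lambda p:[((u+.5)/2.4-.5+140,(v+.5)/2.4-.5+110) for u,v in p]
m=(im.min(2)>170).astype(np.uint8)
n,l,st,ce=cv2.connectedComponentsWithStats(m)
for i in range(1,n):
    if 60<st[i,4]<4000 and 110<ce[i][1]<290: print(i,st[i],ce[i].round(1))
k=l[263,246]; (c,rad)=cv2.minEnclosingCircle(np.argwhere(l==k)[:,::-1].astype(np.float32)); print("jar",c,rad,onz(t,[c],63))
# blade
b=np.argwhere(m[:,:]>0)[:,::-1]; P=onz(t,b,6)
b2=P[(b[:,0]>226)&(b[:,0]<264)&(b[:,1]>190)&(b[:,1]<232)]
v=cv2.fitLine(b2[:,:2].astype(np.float32),cv2.DIST_L2,0,.01,.01).ravel(); print("blade",v,np.degrees(np.arctan2(v[1],v[0])))
print("blade rear right corner",onz(t,full([(165,285)]),6))
print("nest rim z24 RL,RR,FR",onz(t,full([(304,193),(322,263),(396,241)]),24))
print("plate top z72",onz(t,full([(379,163),(398,234)]),72))
print("grip top",onz(t,full([(152,256),(193,246)]),78))
print("chamber roof FL BL BR FR",onz(t,full([(437,123),(627,83),(658,192),(465,243)]),104))
print("black jars, beaker",onz(t,full([(370,358)]),76),onz(t,full([(722,267)]),76),onz(t,full([(612,312)]),70))
```

```text
1 [397 113  31  31 764] [412. 128.]
3 [243 134  64  32 880] [274.5 150.3]
4 [ 321  143   94   67 3824] [366.9 175.9]
5 [436 171  28  19 345] [449.3 180. ]
7 [ 208  183   95   46 1695] [264.8 206.5]
8 [340 199  61  22 482] [369.6 209. ]
15 [236 253  22  22 361] [245.7 263.9]
jar (246.03355407714844, 263.7785339355469) 10.968770980834961 [[430.83410414 109.64796845  63.        ]]
blade [ 2.8910977e-01 -9.5729595e-01  5.5245020e+02  1.1839562e+02] -73.195335
blade rear right corner [[514.22887248 202.0940368    6.        ]]
nest rim z24 RL,RR,FR [[599.34244343  68.20902148  24.        ]
 [532.08713726  51.1933386   24.        ]
 [552.63176854 -18.50852064  24.        ]]
plate top z72 [[616.31031729  -1.86743537  72.        ]
 [550.92602246 -18.20880294  72.        ]]
grip top [[531.2878674  201.30661732  78.        ]
 [540.10625662 164.71787801  78.        ]]
chamber roof FL BL BR FR [[ 644.32676599  -52.36349814  104.        ]
 [ 680.72884319 -222.66036315  104.        ]
 [ 581.41202615 -244.81682099  104.        ]
 [ 537.13197339  -74.42753042  104.        ]]
black jars, beaker [[440.17378357   7.85123417  76.        ]] [[ 518.76305833 -307.87187996   76.        ]] [[ 479.80068703 -208.06556056   70.        ]]
```

Run:
```python
from h import *
t=cams.grab_frame("top"); s=cams.grab_frame("scene"); w=cams.grab_frame("wrist")
print(onz(s,[(388,210),(415,238),(460,258)],0).round())
for z in (100,200,300,400): print(z,onz(t,[(328,355),(418,268),(508,355)],z).round()[:,:2].tolist(), onz(s,[(398,95),(440,52)],z).round()[:,:2].tolist())
tc=R.from_euler("xyz",r.sense()["tcp_rot"]).inv()
print("cam in tool",tc.apply(w["position"]-r.sense()["eef_pos"]), (tc*R.from_euler("xyz",w["orientation"])).as_matrix().round(3), w["fx"],w["cx"],w["cy"])
```

```text
[[ 383. -146.    0.]
 [ 311.  -99.    0.]
 [ 224.  -91.    0.]]
100 [[247.0, -58.0], [418.0, -246.0], [239.0, -426.0]] [[471.0, -396.0], [451.0, -629.0]]
200 [[263.0, -49.0], [415.0, -216.0], [256.0, -375.0]] [[426.0, -238.0], [409.0, -434.0]]
300 [[280.0, -40.0], [412.0, -185.0], [273.0, -324.0]] [[381.0, -79.0], [367.0, -239.0]]
400 [[296.0, -30.0], [409.0, -154.0], [291.0, -273.0]] [[336.0, 79.0], [325.0, -44.0]]
cam in tool [  67.70770687    0.2764766  -122.60302491] [[-0.    -0.963 -0.27 ]
 [ 1.    -0.     0.   ]
 [-0.    -0.27   0.963]] 311.19692530305707 276.5017082724252 208.2690989135996
```

```bash
A='[[0.0267,-0.0367,0,0,0,0,0]]'; unset A
python3 -m crank '[[0,0,-0.04,0,0,0,0],[0,0,-0.08,0,0,0,0],[0,0,-0.12,0,0,0,0],[0,0,-0.16,0,0,0,0],[0,0,-0.17,0,0,0,0]]'
python3 -m crank '[[0.027,-0.037,0,0,0,0,0],[0.053,-0.073,0,0,0,0,0],[0.08,-0.11,0,0,0,0,0],[0.107,-0.147,0,0,0,0,0],[0.133,-0.183,0,0,0,0,0]]'
python3 -m crank '[[0.027,-0.037,0,0,0,0,0],[0.053,-0.073,0,0,0,0,0],[0.08,-0.11,0,0,0,0,0],[0.107,-0.147,0,0,0,0,0],[0.133,-0.183,0,0,0,0,0]]'
python3 -m crank '[[0.027,-0.037,0,0,0,0,0],[0.053,-0.073,0,0,0,0,0],[0.08,-0.11,0,0,0,0,0],[0.107,-0.147,0,0,0,0,0],[0.133,-0.183,0,0,0,0,0]]'
python3 -m crank '[[0.024,-0.033,0,0,0,0,0],[0.045,-0.062,0,0,0,0,0],[0.045,-0.062,0,0,0,-0.14,0],[0.045,-0.062,0,0,0,-0.28,0],[0.045,-0.062,0,0,0,-0.42,0]]'
python3 -m crank '[[0,0,0,0,0,-0.14,0],[0,0,0,0,0,-0.28,0],[0,0,0,0,0,-0.42,0],[0,0,0,0,0,-0.56,0],[0,0,0,0,0,-0.7,0]]'
python3 -m crank '[[0,0,0,0,0,-0.14,0],[0,0,0,0,0,-0.28,0],[0,0,0,0,0,-0.42,0],[0,0,0,0,0,-0.42,0]]'
```

```text
clock: 0.9
eef_pos: [171.8, -602.3, 425.7]
tcp_rot: [3.134, 0.0, 0.278]
contact_force: [0.0, -0.7, 0.4]
opening: 1.001
grasp_force: 0.0
clock: 1.4
eef_pos: [249.3, -386.6, 419.7]
tcp_rot: [-3.141, -0.0, 0.277]
contact_force: [1.4, 0.3, 0.3]
opening: 0.999
grasp_force: 0.0
clock: 1.9
eef_pos: [326.8, -174.3, 420.0]
tcp_rot: [3.142, -0.0, 0.277]
contact_force: [0.1, 0.7, -0.2]
opening: 0.997
grasp_force: 0.0
clock: 2.4
eef_pos: [404.6, 38.4, 420.1]
tcp_rot: [3.141, -0.0, 0.278]
contact_force: [0.4, -0.4, -0.2]
opening: 0.994
grasp_force: 0.0
clock: 2.9
eef_pos: [430.6, 108.7, 419.6]
tcp_rot: [-3.141, 0.001, 0.705]
contact_force: [-0.8, 0.7, 0.1]
opening: 1.001
grasp_force: 0.0
clock: 3.4
eef_pos: [430.6, 108.3, 419.8]
tcp_rot: [-3.141, 0.0, 1.404]
contact_force: [-1.1, 0.4, 0.0]
opening: 0.998
grasp_force: 0.0
clock: 3.8
eef_pos: [430.6, 108.3, 419.8]
tcp_rot: [-3.141, 0.0, 1.82]
contact_force: [0.2, 0.0, 0.0]
opening: 1.0
grasp_force: 0.0
```

Run:
```python
from h import *
w=cams.grab_frame("wrist"); cv2.imwrite("pics/w1.png",w["image"][...,::-1]); np.save("w1.npy",w,allow_pickle=True)
```

```text
(no output)
```

View pics/w1.png

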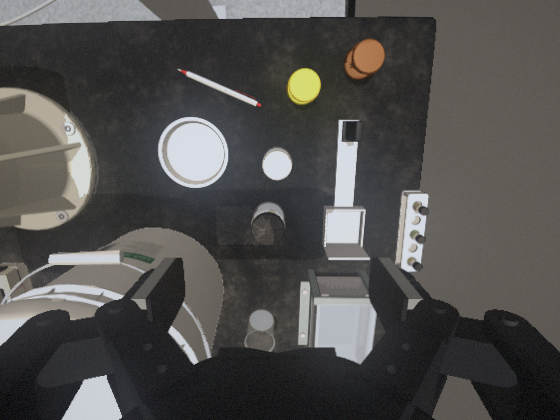

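The wrist picture shows the sample jar at (277,164), the big jar at (268,220), the grip at (350,131), and the nest at (345,227) with the flap just below it.

Run:
```python
from h import *
w=np.load("w1.npy",allow_pickle=True).item(); im=w["image"].astype(int)
m=(im.min(2)>150).astype(np.uint8); n,l,st,ce=cv2.connectedComponentsWithStats(m)
k=l[160,278]; print(st[k]); c,rad=cv2.minEnclosingCircle(np.argwhere(l==k)[:,::-1].astype(np.float32)); print(c,rad,onz(w,[c],63))
e=onz(w,[(c[0]-rad,c[1]),(c[0]+rad,c[1])],63); print("diam",np.linalg.norm(e[1]-e[0]))
# blade side edges per row, z=6
L=[];Rr=[]
for v in range(152,204,3):
    row=im[v,325:370].min(1); x=np.where(row>120)[0]+325
    L.append((x[0],v)); Rr.append((x[-1],v))
L,Rr=onz(w,L,6),onz(w,Rr,6); M=(L+Rr)/2
print("blade width",np.linalg.norm((Rr-L)[:,:2],axis=1).mean())
for P in (L,Rr,M):
    d=cv2.fitLine(P[:,:2].astype(np.float32),cv2.DIST_HUBER,0,.01,.01).ravel(); print(d[2:],np.degrees(np.arctan2(d[1],d[0])))
print("grip top (339,121)-(361,121) at 78",onz(w,[(340,121),(360,121)],78))
print("blade rear",onz(w,[(338,120),(359,120)],6))
print("plate top 72",onz(w,[(324,259),(369,259)],72))
print("nest rear rim 24",onz(w,[(326,206),(365,207)],24))
```

```text
[262 148  30  32 714]
(276.5162353515625, 163.66233825683594) 15.735657691955566 [[428.35860531 112.69919709  63.        ]]
diam 48.44571919560505
blade width 32.34335540106475
[535.59955 110.27035] -75.878944
[566.21857  121.457695] -76.16515
[552.6206 109.0439] -76.06183
grip top (339,121)-(361,121) at 78 [[501.39636209 196.81725496  78.        ]
 [529.38557008 204.02973221  78.        ]]
blade rear [[511.34061986 201.06110413   6.        ]
 [545.25268661 209.79848938   6.        ]]
plate top 72 [[ 5.42492997e+02 -1.87965145e+01  7.20000000e+01]
 [ 6.14607650e+02 -5.91217322e-01  7.20000000e+01]]
nest rear rim 24 [[530.42144614  58.00856528  24.        ]
 [596.48875041  72.97295836  24.        ]]
```

```bash
python3 -m crank '[[0.003,0,0.045,0,0,0,0],[0.003,0,0.09,0,0,0,0],[0.003,0,0.135,0,0,0,0],[0.003,0,0.18,0,0,0,0],[0.003,0,0.225,0,0,0,0]]'
python3 -m crank '[[0,0,0.04,0,0,0,0],[0,0,0.08,0,0,0,0],[0,0,0.115,0,0,0,0],[0,0,0.14,0,0,0,0],[0,0,0.148,0,0,0,0]]'
python3 -m crank '[[0,0,0,0,0,0,0.2],[0,0,0,0,0,0,0.4],[0,0,0,0,0,0,0.6],[0,0,0,0,0,0,0.7],[0,0,0,0,0,0,0.8]]' 35
```

```text
clock: 4.35
eef_pos: [429.8, 111.2, 193.8]
tcp_rot: [3.141, -0.0, 1.813]
contact_force: [0.5, -1.4, -0.3]
opening: 0.996
grasp_force: 0.0
clock: 4.85
eef_pos: [428.5, 110.8, 45.0]
tcp_rot: [-3.137, 0.0, 1.814]
contact_force: [-0.1, -0.6, 0.2]
opening: 0.999
grasp_force: 0.0
clock: 5.35
eef_pos: [431.0, 111.5, 48.6]
tcp_rot: [3.139, -0.0, 1.817]
contact_force: [-1.4, -0.7, 9.4]
opening: 0.576
grasp_force: 37.0
```

```bash
python3 -m crank '[[0,0,0,0,0,0,0.8],[0,0,0,0,0,0,0.8],[0,0,-0.01,0,0,0,0.8],[0,0,-0.04,0,0,0,0.8]]' 35
python3 -m crank '[[0,0,-0.02,0,0,0,0.8],[0,0,-0.04,0,0,0,0.8],[0,0,-0.06,0,0,0,0.8],[0,0,-0.06,0,0,0,0.8]]'
python3 - <<'E'
from h import *
s=r.sense(); print(s["eef_pos"],s["opening"],s["grasp_force"],totool([573.5-s["eef_pos"][0],24.5-s["eef_pos"][1],0]))
w=cams.grab_frame("wrist");cv2.imwrite("pics/w2.png",w["image"][...,::-1])
E
```

```text
clock: 5.75
eef_pos: [428.6, 110.8, 86.9]
tcp_rot: [-3.138, -0.0, 1.817]
contact_force: [0.8, -0.3, -0.8]
opening: 0.574
grasp_force: 37.0
clock: 6.15
eef_pos: [431.8, 111.6, 150.3]
tcp_rot: [3.136, -0.0, 1.818]
contact_force: [-0.1, 0.2, -2.0]
opening: 0.573
grasp_force: 37.2
[431.75400973 111.62590323 150.25749054] 0.5734936556320619 37.16987907886505 [-0.11911799  0.11616087  0.00063544]
```

View pics/w2.png

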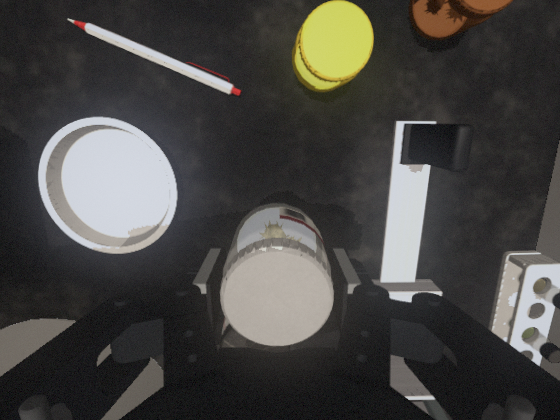

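The jar is held upright, with its cap centred at (277,290). The blade runs from (415,122) to (400,282) and the grip top is around (452,147).

Run:
```python
from h import *
w=cams.grab_frame("wrist"); s=r.sense(); im=w["image"].astype(int)
T=s["eef_pos"]; print(T,s["tcp_rot"][2])
print("jar cap",onz(w,[(277,290)],T[2]+16))
L=[];Rr=[]
for v in range(185,278,6):
    x=np.where(im[v,370:445].min(1)>120)[0]+370; L.append((x[0]-.5,v)); Rr.append((x[-1]+.5,v))
L,Rr=onz(w,L,6),onz(w,Rr,6); M=(L+Rr)/2
print("w",np.linalg.norm((Rr-L)[:,:2],axis=1).mean())
d=cv2.fitLine(M[:,:2].astype(np.float32),cv2.DIST_HUBER,0,.01,.01).ravel(); print(d,np.degrees(np.arctan2(d[1],d[0])))
rear=onz(w,[(397,121.5)],6)[0]; print("rear L corner",rear)
u=np.array([np.cos(np.radians(-76)),np.sin(np.radians(-76))]);n=np.array([-u[1],u[0]])
print("origin",rear[:2]+187*u+17*n, "line offset along n",M[:,:2].mean(0)@n)
print("rear wall outer top z24",onz(w,[(383,284),(437,281)],24))
```

```text
[430.23678001 111.23847296 147.8162098 ] 1.817690068888626
jar cap [[429.30469041 115.94221686 163.8162098 ]]
w 34.36496153456575
[ 2.4459141e-01 -9.6962625e-01  5.4872406e+02  1.2147145e+02] -75.84231
rear L corner [510.85867664 201.69131672   6.        ]
origin [572.59309846  24.35868813] line offset along n 561.841613947621
rear wall outer top z24 [[540.33569934  65.06856106  24.        ]
 [586.67382816  79.42492543  24.        ]]
```

```bash
python3 -m crank '[[-0.02,0.02,0,0,0,0,0.8],[-0.05,0.048,0,0,0,0,0.8],[-0.08,0.077,0,0,0,0,0.8],[-0.11,0.106,0,0,0,0,0.8],[-0.1215,0.117,0,0,0,0,0.8]]'
python3 -m crank '[[0,0,0,0,0,0,0.8],[0,0,0.02,0,0,0,0.8],[0,0,0.03,0,0,0,0.8]]'
python3 - <<'E'
from h import *
s=cams.grab_frame("scene"); t=cams.grab_frame("top"); print(r.sense()["eef_pos"])
a=cv2.resize(s["image"][130:310,200:340,::-1],None,fx=2.8,fy=2.8,interpolation=2)
b=cv2.resize(t["image"][130:310,200:340,::-1],None,fx=2.8,fy=2.8,interpolation=2)
cv2.imwrite("pics/p3.png",np.hstack([a,b]))
E
```

```text
clock: 6.75
eef_pos: [575.7, 20.1, 146.1]
tcp_rot: [3.141, 0.001, 1.816]
contact_force: [-0.0, 0.5, -0.6]
opening: 0.574
grasp_force: 37.2
clock: 7.05
eef_pos: [570.8, 22.5, 115.3]
tcp_rot: [-3.138, -0.001, 1.818]
contact_force: [0.0, -0.1, -1.3]
opening: 0.575
grasp_force: 37.2
[570.64466234  22.56349155 115.28296623]
```

View pics/p3.png

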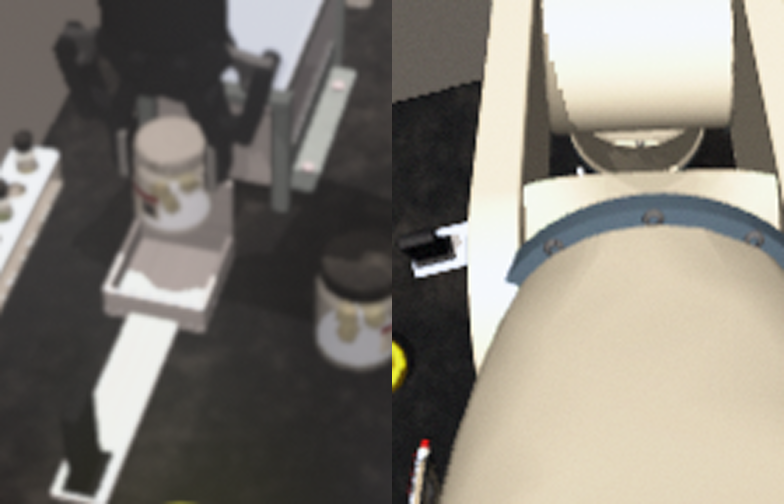

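The scene half shows the jar hanging above the nest, with its lower rim at crop (178,230). The arm covers the nest in the top half.

Run:
```python
from h import *
s=cams.grab_frame("scene"); T=r.sense()["eef_pos"]; print(T)
a=np.linspace(0,2*np.pi,73); u=np.array([.242,-.970])
for nm,off in(("tcp",0),("tcp-3u",-3),("tcp-6u",-6)):
    c=T[:2]+off*u
    for z,rr in((T[2]-47,24),(T[2]+16,23)):
        p=(project(s,np.c_[c[0]+rr*np.cos(a),c[1]+rr*np.sin(a),np.full(73,z)])-[200,130])*2.8
        print(nm,"x",p[:,0].min().round(),p[:,0].max().round(),"y",p[:,1].min().round(),p[:,1].max().round())
O=np.array([573,24.4]);n=np.array([.97,.242])
for x,y,z in((-37,35,24),(-37,-35,24),(33,35,24),(37,-35,72),(37,35,72),(-187,17,6),(-187,-17,6)):
    print((x,y,z),((project(s,np.r_[O+x*u+y*n,z])-[200,130])*2.8).round())
```

```text
[571.55910853  22.54286763 116.33830744]
tcp x 136.0 209.0 y 183.0 233.0
tcp x 132.0 206.0 y 111.0 159.0
tcp-3u x 134.0 208.0 y 186.0 236.0
tcp-3u x 130.0 204.0 y 114.0 162.0
tcp-6u x 133.0 207.0 y 188.0 239.0
tcp-6u x 129.0 203.0 y 116.0 165.0
(-37, 35, 24) [[105. 286.]]
(-37, -35, 24) [[206. 306.]]
(33, 35, 24) [[138. 215.]]
(37, -35, 72) [[236. 178.]]
(37, 35, 72) [[136. 160.]]
(-187, 17, 6) [[ 53. 489.]]
(-187, -17, 6) [[107. 501.]]
```

```bash
python3 -m crank '[[0,0,0.02,0,0,0,0.8],[0,0,0.04,0,0,0,0.8],[0,0,0.054,0,0,0,0.8],[0,0,0.06,0,0,0,0.8],[0,0,0.06,0,0,0,0.8]]'
python3 -m crank '[[0,0,0.002,0,0,0,0.8],[0,0,0.004,0,0,0,0.8],[0,0,0.004,0,0,0,0.8]]'
```

```text
clock: 7.7
eef_pos: [572.8, 22.1, 56.9]
tcp_rot: [-3.14, -0.0, 1.818]
contact_force: [-0.2, -0.6, -1.5]
opening: 0.576
grasp_force: 37.2
clock: 8.0
eef_pos: [574.0, 22.0, 54.7]
tcp_rot: [3.14, 0.0, 1.818]
contact_force: [-2.4, -0.2, 7.4]
opening: 0.574
grasp_force: 38.0
```

```bash
python3 -m crank '[[0,0,0,0,0,0,0.4],[0,0,0,0,0,0,0.3],[0,0,0,0,0,0,0.15],[0,0,0,0,0,0,0.1],[0,0,0,0,0,0,0.1]]' 20
python3 -m crank '[[0,0,-0.03,0,0,0,0.1],[0,0,-0.07,0,0,0,0.1],[0,0,-0.11,0,0,0,0.1],[0,0,-0.15,0,0,0,0.1],[0,0,-0.15,0,0,0,0.1]]'
python3 -m crank '[[0.04,0,0,0,0,0,0.1],[0.08,0,0,0,0,0,0.1],[0.12,0,0,0,0,0,0.1],[0.16,0,0,0,0,0,0.1],[0.17,0,0,0,0,0,0.1]]'
python3 -m crank '[[0,0,0,0,0,0,0.3],[0,0,0,0,0,0,0.3]]'
python3 - <<'E'
from h import *
s=cams.grab_frame("scene"); w=cams.grab_frame("wrist"); print(r.sense()["eef_pos"])
np.save("s4.npy",s,allow_pickle=True); np.save("w4.npy",w,allow_pickle=True)
a=cv2.resize(s["image"][100:320,200:340,::-1],None,fx=2.5,fy=2.5,interpolation=2)
cv2.imwrite("pics/p4.png",np.hstack([a,w["image"][:,60:500,::-1].repeat(1,0)[:,:,:][:550] if 0 else cv2.copyMakeBorder(w["image"][:,60:500,::-1],0,130,0,0,0)]))
E
```

```text
clock: 8.5
eef_pos: [573.3, 22.0, 53.3]
tcp_rot: [3.142, 0.0, 1.818]
contact_force: [-0.2, 0.8, 0.1]
opening: 0.903
grasp_force: 0.0
clock: 9.0
eef_pos: [576.4, 22.1, 208.9]
tcp_rot: [3.133, 0.002, 1.818]
contact_force: [0.1, 0.6, -0.3]
opening: 0.898
grasp_force: 0.0
clock: 9.5
eef_pos: [530.4, 189.8, 202.7]
tcp_rot: [-3.141, -0.001, 1.82]
contact_force: [-0.3, 0.4, -0.7]
opening: 0.902
grasp_force: 0.0
clock: 9.7
eef_pos: [531.7, 186.1, 202.9]
tcp_rot: [-3.141, 0.001, 1.818]
contact_force: [-0.4, -0.3, 0.3]
opening: 0.702
grasp_force: 0.0
[531.94418838 185.59088052 203.06054548]
```

View pics/p4.png

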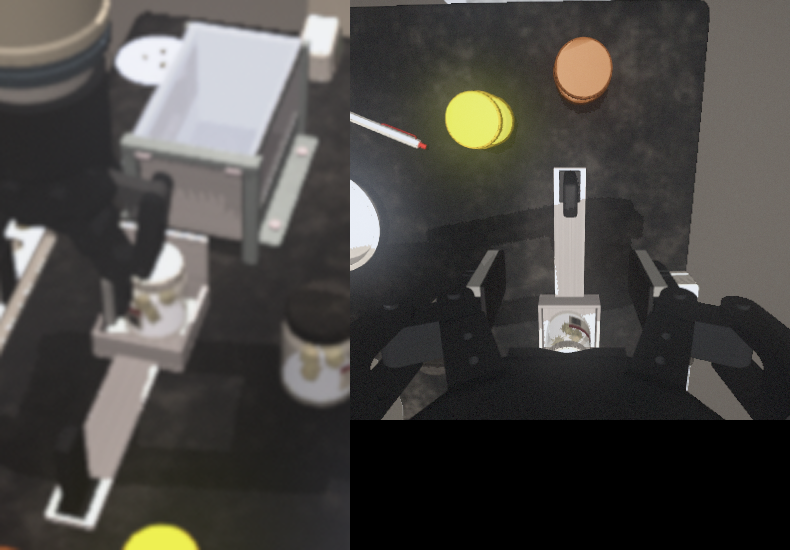

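The jar stands upright in the nest, at (570,330) in the right half. The grip top is at (570,195) there and the blade's rear edge at (553–586,168).

Run:
```python
from h import *
w=np.load("w4.npy",allow_pickle=True).item(); im=w["image"].astype(int); s=np.load("s4.npy",allow_pickle=True).item()
L=[];Q=[]
for v in range(222,285,6):
    x=np.where(im[v,250:310].min(1)>90)[0]+250; L.append((x[0]-.5,v)); Q.append((x[-1]+.5,v))
L,Q=onz(w,L,6),onz(w,Q,6); M=(L+Q)/2
d=cv2.fitLine(M[:,:2].astype(np.float32),cv2.DIST_HUBER,0,.01,.01).ravel(); print("w",np.linalg.norm((Q-L)[:,:2],axis=1).mean(),"ang",np.degrees(np.arctan2(d[1],d[0])))
rear=onz(w,[(263,167.5),(296,167.5)],6)[:,:2].mean(0); u=d[:2]*np.sign(-d[1]); print("rear",rear,"grip",rear+17*u,"origin",rear+187*u)
n=np.array([-u[1],u[0]]); print("line at grip", d[2:]+u*((rear+17*u-d[2:])@u))
f=lambda p:[((a+.5)/2.5-.5+190,(b+.5)/2.5-.5+100) for a,b in p]
print("scene roof FL FR BR BL\n",onz(s,f([(150,143),(284,160),(333,40),(214,24)]),104).round(1))
print("posts bottom R,L / foot outer front, back\n",onz(s,f([(276,262),(155,222),(301,244),(342,140)]),0).round(1))
t=cams.grab_frame("top"); g=lambda p:[((a+.5)/2.4-.5+140,(b+.5)/2.4-.5+110) for a,b in p]
print("foot outer top",onz(t,g([(487,265),(628,233)]),5).round(1))
```

```text
w 34.15653714216945 ang -76.30482
rear [528.65255035 207.49708292] grip [532.67740835 190.98040888] origin [572.92598404  25.81367228]
line at grip [532.86324689 191.02569527]
scene roof FL FR BR BL
 [[ 639.5  -48.2  104. ]
 [ 539.9  -79.6  104. ]
 [ 578.4 -240.   104. ]
 [ 678.2 -212.8  104. ]]
posts bottom R,L / foot outer front, back
 [[ 543.   -75.4   -0. ]
 [ 654.3  -69.3    0. ]
 [ 535.2 -104.1    0. ]
 [ 566.1 -243.3    0. ]]
foot outer top [[ 532.  -106.2    5. ]
 [ 562.4 -243.6    5. ]]
```

```bash
python3 -m crank '[[0.0042,0.001,0.04,0,0,0,0.3],[0.0042,0.001,0.08,0,0,0,0.3],[0.0042,0.001,0.115,0,0,0,0.3],[0.0042,0.001,0.135,0,0,0,0.3],[0.0042,0.001,0.141,0,0,0,0.3]]'
python3 -m crank '[[0,0,0,0,0,0,0.5],[0,0,0,0,0,0,0.7],[0,0,0,0,0,0,0.85],[0,0,0,0,0,0,1],[0,0,0,0,0,0,1]]' 50
python3 -m crank '[[0,0,0,0,0,0,1],[0,0,0,0,0,0,1],[0,0,0,0,0,0,1]]' 50
```

```text
clock: 10.35
eef_pos: [530.5, 189.6, 60.0]
tcp_rot: [-3.138, 0.0, 1.816]
contact_force: [-0.3, -0.2, 0.3]
opening: 0.702
grasp_force: 0.0
clock: 10.85
eef_pos: [532.8, 191.4, 63.8]
tcp_rot: [3.139, -0.0, 1.818]
contact_force: [1.8, -1.1, 6.7]
opening: 0.133
grasp_force: 49.9
clock: 11.15
eef_pos: [532.8, 191.4, 63.8]
tcp_rot: [3.139, 0.0, 1.818]
contact_force: [0.9, -1.5, 7.5]
opening: 0.133
grasp_force: 49.9
```

```bash
python3 -m crank '[[0,0,-0.001,0,0,0.005,1],[0,0,-0.001,0,0,0.01,1],[0,0,-0.001,0,0,0.015,1],[0,0,-0.001,0,0,0.02,1],[0,0,-0.001,0,0,0.02,1]]'
python3 -m crank '[[-0.003,0,0,0,0,0,1],[-0.008,0,0,0,0,0,1],[-0.014,0,0,0,0,0,1],[-0.02,0,0,0,0,0,1],[-0.025,0,0,0,0,0,1]]'
python3 -m crank '[[-0.005,0,0,0,0,0,1],[-0.009,0,0,0,0,0,1],[-0.012,0,0,0,0,0,1],[-0.013,0,0,0,0,0,1],[-0.013,0,0,0,0,0,1]]'
python3 - <<'E'
from h import *
s=cams.grab_frame("scene");t=cams.grab_frame("top"); w=cams.grab_frame("wrist");print(r.sense()["eef_pos"])
np.save("s5.npy",s,allow_pickle=True);np.save("t5.npy",t,allow_pickle=True)
a=cv2.resize(s["image"][100:260,220:340,::-1],None,fx=3.3,fy=3.3,interpolation=2)
b=cv2.resize(t["image"][130:290,260:380,::-1],None,fx=3.3,fy=3.3,interpolation=2)
cv2.imwrite("pics/p5.png",np.hstack([a,b]))
E
```

```text
clock: 11.65
eef_pos: [532.3, 191.4, 63.8]
tcp_rot: [3.14, -0.0, 1.798]
contact_force: [2.4, -0.5, 6.0]
opening: 0.136
grasp_force: 49.9
clock: 12.15
eef_pos: [537.2, 167.6, 63.7]
tcp_rot: [3.141, -0.002, 1.797]
contact_force: [-2.8, 6.1, 7.8]
opening: 0.134
grasp_force: 50.2
clock: 12.65
eef_pos: [540.2, 154.8, 63.8]
tcp_rot: [3.141, -0.001, 1.797]
contact_force: [-1.4, 4.5, 7.0]
opening: 0.131
grasp_force: 50.3
[540.16801183 154.84156279  63.73683667]
```

View pics/p5.png

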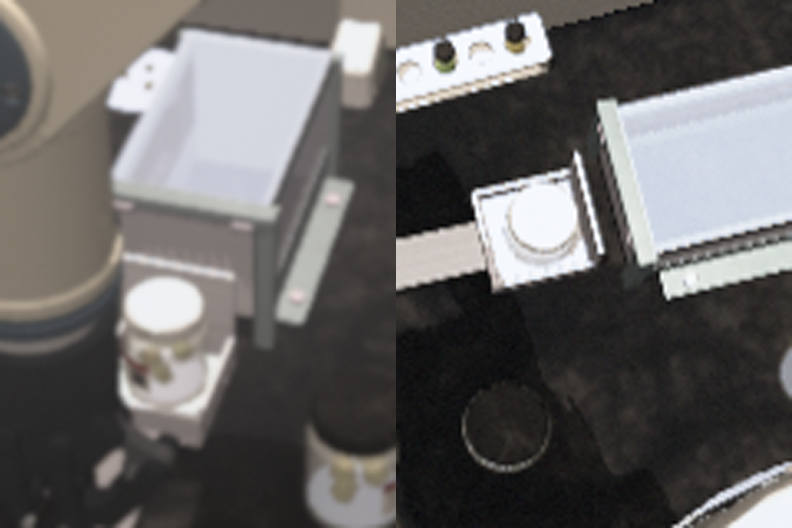

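The jar is upright in the nest. In the top half the plate top runs (577,153)–(602,252) and the door bar's front edge (597,101)–(638,267).

Run:
```python
from h import *
t=np.load("t5.npy",allow_pickle=True).item()
g=lambda p:[((a-396+.5)/3.3-.5+260,(b+.5)/3.3-.5+130) for a,b in p]
pl=onz(t,g([(577,153),(602,252)]),72)[:,:2]; bar=onz(t,g([(597,101),(638,267)]),104)[:,:2]; bb=onz(t,g([(620,100),(655,262)]),104)[:,:2]
ft=onz(t,g([(668,298),(792,269)]),5)[:,:2]
u=np.array([np.cos(np.radians(-77)),np.sin(np.radians(-77))]);n=np.array([-u[1],u[0]])
for nm,P in(("plate",pl),("bar front",bar),("bar back",bb),("foot",ft)):
    d=P[0]-P[1]; print(nm,"along",(P@u).round(1),"lat",(P@n).round(1),"mid lat",(P@n).mean().round(1),"ang",np.degrees(np.arctan2(d[1],d[0])))
T=r.sense()["eef_pos"][:2]; y=r.sense()["tcp_rot"][2]; print("tcp",T@u,T@n,np.degrees(y)-180, "O",(T+170*np.array([-np.cos(y),-np.sin(y)]))@n)
```

```text
plate along [177.  176.9] lat [595.1 527. ] mid lat 561.1 ang 12.884825912106136
bar front along [193.8 192.6] lat [618.1 507.7] mid lat 562.9 ang 12.373981998024348
bar back along [208.3 203.8] lat [615.4 508.3] mid lat 561.8 ang 10.581929463605455
foot along [222.  311.8] lat [495.2 495. ] mid lat 495.1 ang 102.85574317265173
tcp -29.361619781710594 561.1553134858841 -77.05561816496414 O 560.9902910943688
```

```bash
python3 -m crank '[[-0.004,0.0005,0,0,0,0,1],[-0.009,0.001,0,0,0,0,1],[-0.014,0.0015,0,0,0,0,1],[-0.02,0.0015,0,0,0,0,1],[-0.026,0.0015,0,0,0,0,1]]'
python3 -m crank '[[-0.006,0,0,0,0,0,1],[-0.012,0,0,0,0,0,1],[-0.018,0,0,0,0,0,1],[-0.024,0,0,0,0,0,1],[-0.03,0,0,0,0,0,1]]'
python3 -m crank '[[-0.006,0,0,0,0,0,1],[-0.012,0,0,0,0,0,1],[-0.018,0,0,0,0,0,1],[-0.024,0,0,0,0,0,1],[-0.03,0,0,0,0,0,1]]'
```

```text
clock: 13.3
eef_pos: [547.3, 130.1, 63.7]
tcp_rot: [3.141, -0.002, 1.797]
contact_force: [-2.3, 8.1, 8.8]
opening: 0.132
grasp_force: 50.3
clock: 13.8
eef_pos: [554.1, 100.9, 63.7]
tcp_rot: [3.141, -0.002, 1.797]
contact_force: [-1.5, 8.6, 7.9]
opening: 0.129
grasp_force: 50.3
clock: 14.3
eef_pos: [560.8, 71.6, 63.7]
tcp_rot: [3.142, -0.002, 1.797]
contact_force: [-1.6, 8.5, 9.2]
opening: 0.131
grasp_force: 50.4
```

```bash
python3 -m crank '[[-0.006,0,0,0,0,0,1],[-0.012,0,0,0,0,0,1],[-0.018,0,0,0,0,0,1],[-0.024,0,0,0,0,0,1],[-0.03,0,0,0,0,0,1]]'
python3 -m crank '[[-0.006,0,0,0,0,0,1],[-0.012,0,0,0,0,0,1],[-0.018,0,0,0,0,0,1],[-0.024,0,0,0,0,0,1],[-0.03,0,0,0,0,0,1]]'
python3 -m crank '[[-0.006,0,0,0,0,0,1],[-0.011,0,0,0,0,0,1],[-0.016,0,0,0,0,0,1],[-0.02,0,0,0,0,0,1],[-0.022,0,0,0,0,0,1]]'
python3 -m crank '[[-0.002,0,0,0,0,0,1],[-0.004,0,0,0,0,0,1],[-0.006,0,0,0,0,0,1]]'
```

```text
clock: 14.8
eef_pos: [567.5, 42.4, 63.7]
tcp_rot: [-3.142, -0.002, 1.797]
contact_force: [-2.5, 8.5, 8.9]
opening: 0.134
grasp_force: 50.4
clock: 15.3
eef_pos: [574.2, 13.2, 63.7]
tcp_rot: [-3.141, -0.002, 1.797]
contact_force: [-2.8, 9.0, 10.8]
opening: 0.133
grasp_force: 50.5
clock: 15.8
eef_pos: [579.2, -8.3, 63.7]
tcp_rot: [-3.141, -0.002, 1.796]
contact_force: [-1.7, 7.7, 10.6]
opening: 0.133
grasp_force: 50.5
clock: 16.1
eef_pos: [580.4, -13.9, 63.8]
tcp_rot: [-3.141, -0.002, 1.797]
contact_force: [-1.4, 7.4, 9.9]
opening: 0.13
grasp_force: 50.5
```

```bash
python3 -m crank '[[-0.001,0,0,0,0,0,1],[-0.002,0,0,0,0,0,1],[-0.003,0,0,0,0,0,1],[-0.004,0,0,0,0,0,1]]' | sed -n 2,4p
python3 -m crank '[[-0.001,0,0,0,0,0,1],[-0.002,0,0,0,0,0,1]]' | sed -n 2,4p
python3 -m crank '[[-0.001,0,0,0,0,0,1],[-0.002,0,0,0,0,0,1]]' | sed -n 2,4p
```

```text
eef_pos: [581.3, -17.7, 63.7]
tcp_rot: [-3.141, -0.002, 1.797]
contact_force: [-2.5, 7.6, 10.3]
eef_pos: [581.8, -19.7, 63.7]
tcp_rot: [-3.141, -0.002, 1.797]
contact_force: [-1.8, 8.2, 10.0]
eef_pos: [582.2, -21.6, 63.8]
tcp_rot: [-3.141, -0.002, 1.797]
contact_force: [-1.2, 8.6, 10.3]
```

```bash
python3 -m crank '[[-0.001,0,0,0,0,0,1],[-0.002,0,0,0,0,0,1]]' | sed -n 2,4p
python3 -m crank '[[-0.001,0,0,0,0,0,1],[-0.0015,0,0,0,0,0,1]]' | sed -n 2,4p
```

```text
eef_pos: [582.7, -23.6, 63.7]
tcp_rot: [-3.141, -0.002, 1.797]
contact_force: [-2.1, 8.5, 10.5]
eef_pos: [583.0, -25.1, 63.7]
tcp_rot: [-3.141, -0.002, 1.797]
contact_force: [-1.3, 8.2, 10.1]
```

```bash
python3 -m crank '[[-0.001,0,0,0,0,0,1],[-0.0015,0,0,0,0,0,1]]' | sed -n 2,4p
python3 -m crank '[[-0.001,0,0,0,0,0,1],[-0.0015,0,0,0,0,0,1]]' | sed -n 2,4p
python3 - <<'E'
from h import *
s=cams.grab_frame("scene");t=cams.grab_frame("top")
np.save("s6.npy",s,allow_pickle=True);np.save("t6.npy",t,allow_pickle=True)
a=cv2.resize(s["image"][90:250,220:340,::-1],None,fx=3.3,fy=3.3,interpolation=2)
b=cv2.resize(t["image"][120:280,310:430,::-1],None,fx=3.3,fy=3.3,interpolation=2)
cv2.imwrite("pics/p6.png",np.hstack([a,b]))
E
```

```text
eef_pos: [583.3, -26.3, 63.8]
tcp_rot: [-3.141, -0.002, 1.796]
contact_force: [-2.2, 11.6, 10.6]
eef_pos: [583.3, -26.4, 63.8]
tcp_rot: [-3.141, -0.004, 1.796]
contact_force: [-3.6, 21.1, 12.2]
```

View pics/p6.png

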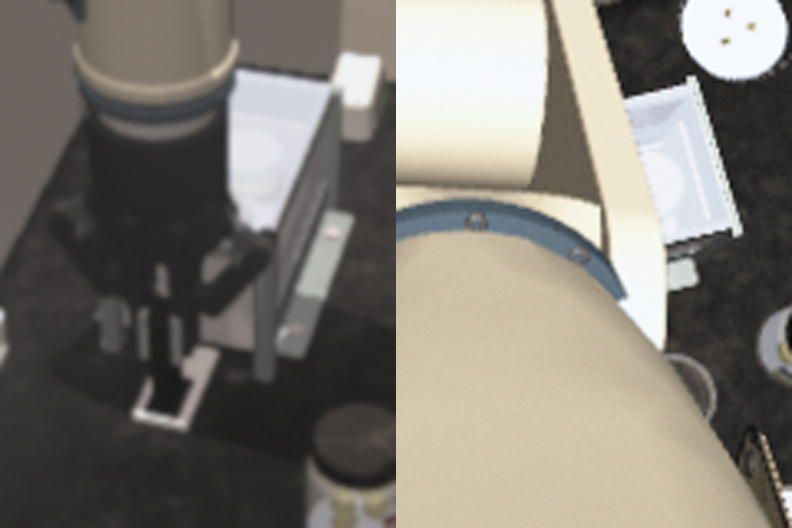

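Scene half: the carrier is in, the flap hangs in the doorway and the grip is outside it. Force rose to 21 N at the stop, so the carrier is against the back wall. I'll ease off, release and retreat upward.

```bash
python3 -m crank '[[0.001,0,0,0,0,0,1],[0.001,0,0,0,0,0,1]]'
python3 -m crank '[[0,0,0,0,0,0,0.8],[0,0,0,0,0,0,0.6],[0,0,0,0,0,0,0.5],[0,0,0,0,0,0,0.5]]' 20
python3 -m crank '[[0,0,-0.02,0,0,0,0.5],[0,0,-0.05,0,0,0,0.5],[0,0,-0.09,0,0,0,0.5],[0,0,-0.13,0,0,0,0.5],[0,0,-0.17,0,0,0,0.5]]'
python3 -m crank '[[0.04,0,0,0,0,0,0.5],[0.08,0,0,0,0,0,0.5],[0.12,0,0,0,0,0,0.5],[0.16,0,0,0,0,0,0.5],[0.2,0,0,0,0,0,0.5]]'
python3 -m crank '[[0.04,-0.02,0,0,0,0,0.5],[0.06,-0.06,0,0,0,0,0.5],[0.08,-0.1,0,0,0,0,0.5],[0.08,-0.14,0,0,0,0,0.5],[0.08,-0.14,0,0,0,0,0.5]]'
python3 - <<'E'
from h import *
s=cams.grab_frame("scene");t=cams.grab_frame("top")
np.save("s7.npy",s,allow_pickle=True);np.save("t7.npy",t,allow_pickle=True)
a=cv2.resize(s["image"][90:250,220:340,::-1],None,fx=3.3,fy=3.3,interpolation=2)
b=cv2.resize(t["image"][120:280,310:430,::-1],None,fx=3.3,fy=3.3,interpolation=2)
cv2.imwrite("pics/p7.png",np.hstack([a,b]))
E
```

```text
clock: 18.0
eef_pos: [583.3, -26.3, 63.7]
tcp_rot: [-3.141, -0.003, 1.797]
contact_force: [-1.8, 12.5, 11.0]
opening: 0.129
grasp_force: 50.7
clock: 18.4
eef_pos: [583.5, -28.4, 63.0]
tcp_rot: [-3.141, -0.0, 1.797]
contact_force: [-0.4, -0.3, -1.0]
opening: 0.506
grasp_force: 0.0
clock: 18.9
eef_pos: [583.4, -28.4, 234.6]
tcp_rot: [-3.141, -0.0, 1.797]
contact_force: [0.5, 0.4, 0.3]
opening: 0.498
grasp_force: 0.0
clock: 19.4
eef_pos: [538.2, 167.8, 233.3]
tcp_rot: [-3.142, 0.0, 1.797]
contact_force: [0.4, -0.1, 0.2]
opening: 0.497
grasp_force: 0.0
clock: 19.9
eef_pos: [379.5, 211.8, 232.5]
tcp_rot: [-3.137, 0.001, 1.8]
contact_force: [-0.8, 0.6, 0.1]
opening: 0.5
grasp_force: 0.0
```

View pics/p7.png

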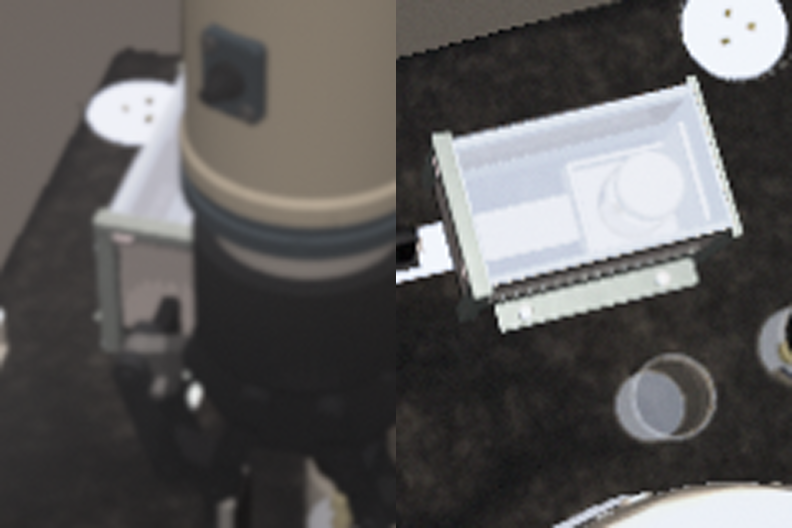

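The jar stands upright in the nest inside, at top-half (650,180). The plate is at (682,122)–(710,222), near the back wall (692,78)–(740,235), and the flap is shut over the blade. I'll check the remaining gap numerically.

Run:
```python
from h import *
t=np.load("t7.npy",allow_pickle=True).item()
g=lambda p:[((a-396+.5)/3.3-.5+310,(b+.5)/3.3-.5+120) for a,b in p]
u=np.array([np.cos(np.radians(-77)),np.sin(np.radians(-77))]);n=np.array([-u[1],u[0]])
for nm,p,z in(("plate top front",[(685,122),(711,222)],72),("back outer",[(695,76),(741,235)],104),("front bar",[(432,135),(482,297)],104),("blade end r",[(396,283)],6)):
    P=onz(t,g(p),z)[:,:2]; print(nm,(P@u).round(1),(P@n).round(1))
s=r.sense(); print(s["clock"],s["grasp_force"])
```

```text
plate top front [365.2 363.3] [596.  526.3]
back outer [369.6 369.3] [617.  508.9]
front bar [193.6 198.6] [617.5 508.2]
blade end r [157.5] [545.1]
20.0 0.0
```

```bash
python3 -c "
from rig import sign_off
print(sign_off())"
```

```text
the job is handed in; nothing more can be done
None
```

I've handed the job in at about 20 s: the jar stands upright in the nest, the carrier is pushed home against the back wall (force rose to 21 N at the stop), the flap looks shut over the blade, and the robot has let go and backed clear.

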